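Lock a salad spinner's pump knob down for storage

ROBOT

A 7-joint arm with a two-finger parallel gripper is mounted at the origin on the work surface. World frame = base frame: x ahead of the robot, y to its left, z up, the work surface at z = 0. Lengths are in m, angles in degrees, forces in N, time in s.
With the tool pointing down it reaches from about 0.425 to 0.875 m from the base axis. Payload 4.7 kg.
Tool frame: the origin (TCP) lies between the finger pads; the fingertips stand 8 mm ahead of it and the grasp point (between the pads) lies 11 mm behind it (env.tip_extent is the distance from the TCP to the fingertips, in m); z points along the fingers, y is the line along which they close (so a half turn about z gives the same grasp; the last joint's range is limited). The gripper opens to 87 mm and grips with 3 to 60 N. Pads are 19 mm wide; open, the fingers measure 117 mm over their backs; the gripper's body (75 mm by 190 mm) begins 51 mm behind the grasp point.
Start: joints at [68.016, 18.392, -4.016, 83.108, 1.295, 78.541, -3.26], TCP at [0.252, -0.599, 0.231] pointing down, gripper open.
Joint ranges: [-163.93, 163.93], [-17.29, 119.83], [-79.2, 71.16], [3.27, 140.29], [-89.18, 269.18], [5.43, 117.66], [-154.24, 154.24]. Speed limits (degrees/s): [147.25, 147.25, 180, 180, 180, 180, 180].

INTERFACE

Orientations are given as [roll, pitch, yaw] about the fixed x, y, z axes, in that order (R = Rz(yaw) Ry(pitch) Rx(roll)).
In Python, from cell import sensors, vision, workorder, env gives the robot as it stands.
- The arm moves only by the tool drive_tool, never from a script. Its argument "moves" is a list of rows, each an object of numbers: "x", "y", "z": the shift along the tool's x, y, z in mm; "rx", "ry", "rz": the turn, a rotation vector about the tool's x, y, z in rad; "fingers": the closure, from -1 (fully open) to 1 (shut). In form: [{"x": .., "y": .., "z": .., "rx": .., "ry": .., "rz": .., "fingers": ..}, ...]. A call has 1 to 20 rows; each row is the pose to reach, as a shift and turn from the pose commanded when the call began, along the tool's axes at that moment; what a row does not reach only later rows make up. A row lasts 1/8 s, in which the tool goes at most 62.5 mm and 10.7 degrees, less where a joint would pass 70% of its speed; a pose out of reach is approached as far as the arm can. A call with a gripper value outside its range is refused whole. The fingers move at their own pace and stop on an object; "force" is the grip in N (left out, the last holds). Time passes only in rows, so rows that repeat a pose let the fingers close. It gives the time, the measured TCP pose, the force, the opening and the grip force at its end, in the units of the state.
- sensors.get_obs(): the state, without advancing time (a new reading comes with each control period).
- vision.read_camera(name): name is "scene" or "top" or "wrist"; returns a dict with "image" (384x512x3 uint8, red, green, blue), "fx", "fy", "cx", "cy" (pixels), "R" (3x3) and "t" (3): a world point X has camera coordinates R X + t. Camera axes: x right, y down, z forward; pixel columns grow to the right and rows downward; lengths in m; the calibration is good to about 2 mm. A picture is of the moment at which its call begins. There is no depth.
- workorder.sign_off(): hands the job in; it is judged then, once.
The state is a dict: "time_s": time; "qpos": joint angles; "joint_velocities": joint speeds; "effort": joint torques, N m; "tool_pos": TCP position; "tool_rot": TCP orientation; "force": force on the tool from outside, world axes, zero at the start; "wrist_torque": the same for the moment, N m; "grip_width": finger opening in m; "grasp_force": force on a finger pad.
Only numpy, scipy, OpenCV 4.12 (cv2) and the standard library are available. Lean on these libraries where they do the work, as an engineer would, in place of code of your own. Each camera call takes 0.05 s, during which the arm holds its last target. There are 200 camera calls.

TASK

The salad is done: make the salad spinner flat for the cupboard. Push its pump knob all the way down into the lid and, while you keep it down, slide the storage catch fully in towards the knob so that it stays trapped when you let go. Feel for the stop and do not lean on the thin plastic, leave the spinner where it stands, and do not disturb the other things on the worktop.

Things in the scene. Friction and masses are not known exactly. Their poses are not given: they have to be found in the camera images.
- spinner: Collapsible salad spinner standing loose on the worktop: pleated grey-green silicone bowl with rubber foot, white plastic lid, 268 mm across, about 2 kg. Origin: centre of the underside, z up, on the knob's axis. Its x axis points from the knob to the storage catch; on the other side (-x) is only the round brake button, not needed here.
- hub_top (a point): Centre of the lid's raised flat hub (76 mm radius), at its top face, 144.5 mm above the worktop at first; axes as the spinner's. The bowl's pleated wall is soft: under the hand the lid and all it carries sink (from about 1 N, 1 mm per 1.1 N) until the lid lands firmly on the basket inside, 1 to 9 mm down: how far differs each time, cannot be seen beforehand, and must be felt.
- knob_top (a point): Centre of the flat round top of the grey pump knob, mid-hub; axes as the spinner's. The knob is a piston of 54 mm diameter with a cap of 34 mm diameter, 10 mm high, on it, so a 10 mm wide ledge runs round the cap. Knob up: its top is 36 mm above the hub's top. Fully down: 8 mm above, and the ledge 2 mm below the hub's top.
- pump_knob (a joint): How far the knob is pressed into the lid, m: 0 up, 0.028 fully down on its stop. A spring pushes it up with 5.4 N at the top and 13.8 N at the bottom; when it has landed on its stop and the lid on the basket, the push rises steeply.
- catch_top (a point): Centre of the top of the storage catch's thumb piece; axes as the spinner's. The catch is grey plastic: a tongue 22 mm wide, 4 mm thick, sliding on the hub between two 6 mm high white guides, and an upright thumb piece 24 mm wide, 9 mm thick along the slide, its top 20 mm above the hub's top and, when out, 44.5 mm from the knob's axis. It slides straight towards that axis (spinner -x).
- lock_catch (a joint): How far the catch is slid in, m: 0 out, 0.0125 fully in, its tongue then over the knob's ledge. It moves with about 2 N and stays where it is left. Unless the knob is pressed beyond 0.026 the tongue butts against the knob's side and stops at about 0.004. Trapped, the released knob rises about 2 mm, up to the tongue.
- mug: White mug, 82 mm diameter, 95 mm high; origin centre of its underside.
- pepper_mill: Dark wooden pepper mill, 56 mm diameter, 188 mm high; origin centre of its underside.
- jar: Amber glass jar with a steel cap, 72 mm diameter, 110 mm high; origin centre of its underside.
- flask: Pale yellow drinks flask with a carrying loop, 74 mm diameter, 200 mm high; origin centre of its underside.
- chopping_board: Wooden board 240 x 170 x 16 mm, with a tomato and a lime on it; origin centre of its underside.
- tomato: Tomato, 68 mm wide, 50 mm high, on the board.
- lime: Lime, 54 mm wide, 49 mm high, on the board.
- salad_spoon: Wooden spoon lying on the worktop.

How it is judged (in metres and radians):
At the end, for the whole second after the job is handed in: The knob stays trapped at least 23 mm down with the catch at least 10 mm in, the hand off; the spinner stands upright (within 0.05 rad), at rest, within 30 mm of where it stood (value of joint pump_knob above 0.023 m and value of joint lock_catch above 0.01 m and velocity of joint pump_knob below 0.01 m/s and angle between spinner's own z axis and vertical below 0.05 rad and linear speed of spinner below 0.02 m/s and distance of spinner from where it was at the start of the episode below 0.03 m); the robot touches nothing.
It fails at once if the plastic is forced: more than 40 N between the hand and the spinner (contact force between the fingers and spinner above 40 N).
It fails at once if another thing on the worktop is pushed more than 30 mm from its place (distance of any of mug, pepper_mill, jar, flask, chopping_board, tomato, lime, salad_spoon from where it was at the start of the episode above 0.03 m).
It also fails if it takes over 32 s, if anything falls off the work surface, if the arm or the gripper's body presses on something with over 40 N, if the wrist force passes 120 N, or if a joint passes its speed limit or range.

## Working session

There is one attempt and no reset: what is moved stays moved. The work goes in short steps, Python scripts to look and compute and a tool call to move; the robot and the scene stay as the last step left them, time stands still between calls to the robot, and variables do not carry over. Pictures are saved under pics/ and viewed, at most 10 in all, crops included, and the job is handed in when it is done.

Besides the shell and the picture viewer there is one more tool, called after "Emit:" by a JSON object that holds its "fn" and its "kwargs". drive_tool: Moves the arm, as the interface text tells. Its arguments: {"type":"object","properties":{"moves":{"type":"array"},"force":{"type":"number"}},"required":["moves"]}

```bash
ls; mkdir -p pics
python3 - <<'E'
from cell import sensors, vision, workorder, env
import cv2,numpy as np
o=sensors.get_obs()
for k,v in o.items(): print(k,np.round(v,4))
ims=[]
for n in("scene","top"):
    c=vision.read_camera(n); np.savez(f"{n}.npz",**c)
    print(n,c["fx"],c["cx"],c["cy"],np.round(c["R"],4).tolist(),np.round(c["t"],4))
    cv2.imwrite(f"pics/{n}0.png",c["image"][:,:,::-1])
E
```

```text
pics
time_s 0.0
qpos [68.0173 18.439  -4.0156 83.1744  1.2957 78.5409 -3.2605]
joint_velocities [ 0.0548 -0.0467 -0.0278  0.0151 -0.0623  0.0707  0.0257]
effort [ 8.00000e-04 -4.91284e+01 -4.03400e-01 -3.12529e+01 -6.37000e-02
  4.38000e-02  2.00000e-04]
tool_pos [ 0.2515 -0.5988  0.2295]
tool_rot [-1.798909e+02  6.400000e-03  2.279210e+01]
force [-0.6308 -0.1371 -0.2608]
wrist_torque [ 0.0386 -0.0023 -0.0581]
grasp_force 0.0
grip_width 0.0871
scene 359.0911041186781 251.60952113805666 193.07556519388956 [[0.7746, 0.6322, 0.0159], [0.5277, -0.6323, -0.5672], [-0.3486, 0.4478, -0.8234]] [-0.4197 -0.1948  1.483 ]
top 396.33213971117834 260.0488199817828 194.7759909913234 [[0.0102, -0.9997, 0.0215], [-0.9841, -0.0139, -0.1771], [0.1774, -0.0194, -0.984]] [0.0068 0.5689 1.1103]
```

View pics/scene0.png

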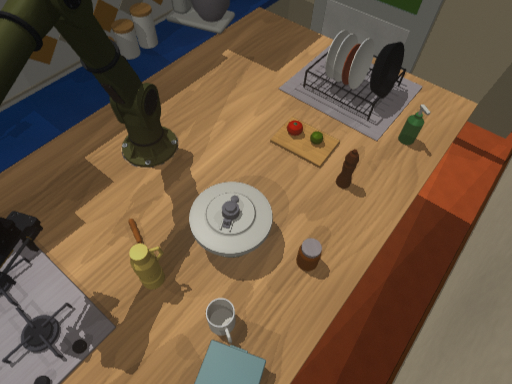

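View pics/top0.png

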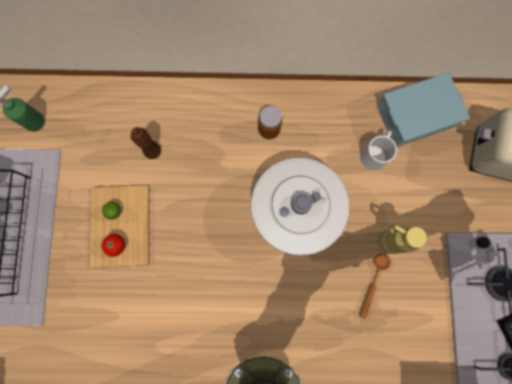

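The scene view shows the spinner with its knob near (231,209). In the top view the knob is at (301,203), the catch is towards (317,196) and the brake button is at (285,211). The flask, mug and jar are all well clear. Next I'll enlarge both views of the hub.

Run:
```python
import cv2,numpy as np
a=np.load("scene.npz")["image"][180:245,185:280,::-1]; b=np.load("top.npz")["image"][160:250,250:352,::-1]
f=lambda i:cv2.resize(i,(400,int(400*i.shape[0]/i.shape[1])),interpolation=cv2.INTER_CUBIC)
a,b=f(a),f(b);h=max(a.shape[0],b.shape[0])
p=np.zeros((h,800,3),np.uint8);p[:a.shape[0],:400]=a;p[:b.shape[0],400:]=b
cv2.imwrite("pics/crop.png",p)
# lid outline: bright low-sat pixels, ellipse, ray onto lid plane
def ray(c,uv,z):
    d=c["R"].T@np.array([(uv[0]-c["cx"])/c["fx"],(uv[1]-c["cy"])/c["fy"],1]);o=-c["R"].T@c["t"];return o+d*(z-o[2])/d[2]
for n in("scene","top"):
    c=np.load(n+".npz");hsv=cv2.cvtColor(c["image"],cv2.COLOR_RGB2HSV)
    m=((hsv[...,1]<45)&(hsv[...,2]>110)).astype(np.uint8)
    k=(231,215) if n=="scene" else (301,205)
    m=cv2.morphologyEx(m,cv2.MORPH_OPEN,np.ones((3,3)))
    cs,_=cv2.findContours(m,0,2)
    for q in cs:
        if cv2.pointPolygonTest(cv2.convexHull(q),k,False)>0 and cv2.contourArea(q)>1500:
            e=cv2.fitEllipse(cv2.convexHull(q)); print(n,e,[ray(c,e[0],z).round(4) for z in (.12,.13,.14)])
```

```text
scene ((230.2775115966797, 217.59951782226562), (71.25865936279297, 83.2807388305664), 84.95574951171875) [array([ 0.5305, -0.0978,  0.12  ]), array([ 0.5346, -0.102 ,  0.13  ]), array([ 0.5388, -0.1063,  0.14  ])]
top ((299.5101318359375, 206.11708068847656), (96.02242279052734, 98.737548828125), 132.51742553710938) [array([ 0.5262, -0.0935,  0.12  ]), array([ 0.5247, -0.0923,  0.13  ]), array([ 0.5231, -0.0911,  0.14  ])]
```

View pics/crop.png

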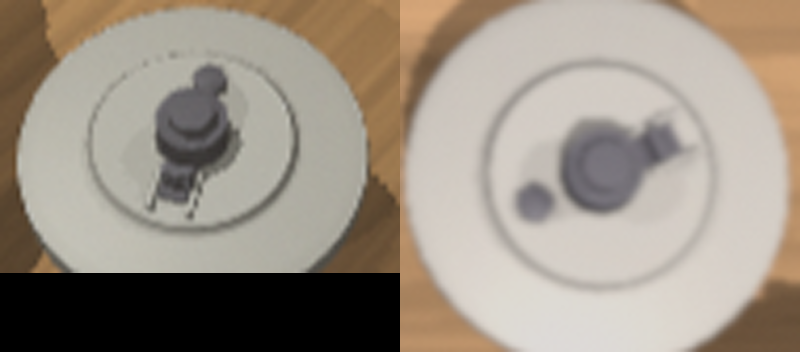

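The crop shows the knob mid-hub. In the top view the catch with its white guides is up and to the right of it, and the brake button is opposite, so the spinner's x axis is at about -64°. I'll move up and over it for a wrist-camera look.

Emit:
{"fn": "drive_tool", "kwargs": {"moves": [{"z":-50},{"x":20,"y":-16,"z":-100},{"x":65,"y":-52,"z":-100},{"x":110,"y":-88,"z":-100},{"x":155,"y":-124,"z":-100},{"x":200,"y":-160,"z":-100},{"x":245,"y":-196,"z":-100},{"x":290,"y":-232,"z":-100},{"x":335,"y":-268,"z":-100,"rz":-0.03},{"x":380,"y":-304,"z":-100,"rz":-0.056},{"x":415,"y":-332,"z":-100,"rz":-0.056},{"x":440,"y":-352,"z":-100,"rz":-0.056},{"x":449,"y":-359,"z":-100,"rz":-0.056},{"x":449,"y":-359,"z":-100,"rz":-0.056},{"x":449,"y":-359,"z":-100,"rz":-0.056}]}}

```text
invalid input at $.moves[0]: expected keys x, y, z, rx, ry, rz, fingers
```

Run:
```python
from cell import sensors, vision, workorder, env
import cv2,numpy as np
o=sensors.get_obs()
for k in("time_s","tool_pos","tool_rot","force"): print(k,np.round(o[k],4))
c=vision.read_camera("wrist"); np.savez("w1.npz",**c)
print(-c["R"].T@c["t"],c["R"].round(3))
cv2.imwrite("pics/w1.png",c["image"][:,:,::-1])
```

```text
time_s 0.1
tool_pos [ 0.2516 -0.5988  0.2296]
tool_rot [-1.799007e+02  5.500000e-03  2.279550e+01]
force [ 0.3394 -0.2979  0.6109]
[ 0.32424419 -0.56916886  0.38390953] [[ 0.388 -0.922 -0.003]
 [-0.882 -0.372  0.288]
 [-0.267 -0.109 -0.958]]
```

View pics/w1.png

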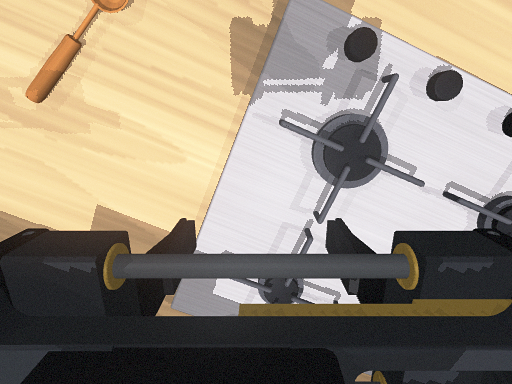

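The wrist view shows the fingers at rows 220–290 and the hob below. The call was refused because every row needs all the keys, so the arm hasn't moved.

Emit:
{"fn": "drive_tool", "kwargs": {"moves": [{"x":0,"y":0,"z":-50,"rx":0,"ry":0,"rz":0,"fingers":-1},{"x":20,"y":-16,"z":-100,"rx":0,"ry":0,"rz":0,"fingers":-1},{"x":65,"y":-52,"z":-100,"rx":0,"ry":0,"rz":0,"fingers":-1},{"x":110,"y":-88,"z":-100,"rx":0,"ry":0,"rz":0,"fingers":-1},{"x":155,"y":-124,"z":-100,"rx":0,"ry":0,"rz":0,"fingers":-1},{"x":200,"y":-160,"z":-100,"rx":0,"ry":0,"rz":0,"fingers":-1},{"x":245,"y":-196,"z":-100,"rx":0,"ry":0,"rz":0,"fingers":-1},{"x":290,"y":-232,"z":-100,"rx":0,"ry":0,"rz":0,"fingers":-1},{"x":335,"y":-268,"z":-100,"rx":0,"ry":0,"rz":-0.03,"fingers":-1},{"x":380,"y":-304,"z":-100,"rx":0,"ry":0,"rz":-0.056,"fingers":-1},{"x":415,"y":-332,"z":-100,"rx":0,"ry":0,"rz":-0.056,"fingers":-1},{"x":440,"y":-352,"z":-100,"rx":0,"ry":0,"rz":-0.056,"fingers":-1},{"x":449,"y":-359,"z":-100,"rx":0,"ry":0,"rz":-0.056,"fingers":-1},{"x":449,"y":-359,"z":-100,"rx":0,"ry":0,"rz":-0.056,"fingers":-1},{"x":449,"y":-359,"z":-100,"rx":0,"ry":0,"rz":-0.056,"fingers":-1}]}}

```text
time_s: 2.02
tool_pos: [0.526, -0.0964, 0.3304]
tool_rot: [180.0, 0.1, 25.8]
force: [-0.4, -0.7, -0.3]
grip_width: 0.0869
grasp_force: 0.0
```

Run:
```python
from cell import sensors, vision, workorder, env
import cv2,numpy as np
o=sensors.get_obs()
for k in("time_s","tool_pos","tool_rot","force","joint_velocities"): print(k,np.round(o[k],4))
c=vision.read_camera("wrist"); np.savez("w1.npz",**c)
print(c["fx"],-c["R"].T@c["t"])
cv2.imwrite("pics/w2.png",c["image"][:,:,::-1])
```

```text
time_s 2.025
tool_pos [ 0.526  -0.0964  0.3304]
tool_rot [1.799716e+02 5.920000e-02 2.584170e+01]
force [-0.3898 -0.7112 -0.29  ]
joint_velocities [ 0.2724 -0.0556 -0.007   0.0515 -0.2117 -0.1011 -0.1542]
267.5419112670985 [ 0.59698382 -0.06251568  0.48464628]
```

View pics/w2.png

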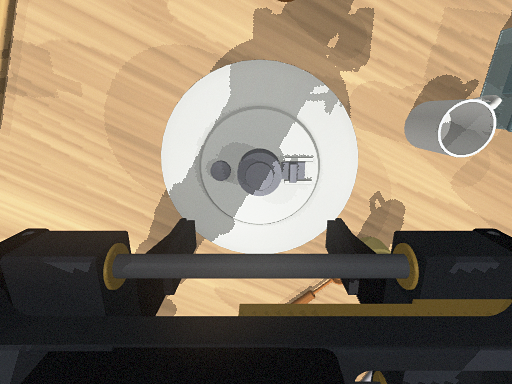

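The wrist view shows the lid centred near (260,157), the knob cap at about (260,175), the catch thumb at about (292,170) and the brake at (221,170). The slide axis runs almost along the image x direction. Now I'll measure by mask and compare with the other views.

```bash
cat > h.py <<'E'
import cv2,numpy as np
def ray(c,uv,z):
    d=c["R"].T@np.array([(uv[0]-c["cx"])/c["fx"],(uv[1]-c["cy"])/c["fy"],1]);o=-c["R"].T@c["t"];return o+d*(z-o[2])/d[2]
def tri(obs):
    A=np.zeros((3,3));b=np.zeros(3)
    for c,uv in obs:
        o=-c["R"].T@c["t"];d=ray(c,uv,0)-o;d/=np.linalg.norm(d);P=np.eye(3)-np.outer(d,d);A+=P;b+=P@o
    X=np.linalg.solve(A,b);return X
def proj(c,X):
    p=c["R"]@np.array(X)+c["t"];return np.array([c["fx"]*p[0]/p[2]+c["cx"],c["fy"]*p[1]/p[2]+c["cy"]])
E
python3 - <<'E'
from h import *
c=np.load("w1.npz");im=c["image"];hsv=cv2.cvtColor(im,cv2.COLOR_RGB2HSV)
# lid
m=((hsv[...,1]<40)&(hsv[...,2]>95)).astype(np.uint8);m[:,:140]=0;m[:,375:]=0;m[220:]=0
m=cv2.morphologyEx(m,cv2.MORPH_OPEN,np.ones((5,5)))
q=max(cv2.findContours(m,0,2)[0],key=cv2.contourArea);p=cv2.convexHull(q)[:,0];p=p[p[:,1]<215]
e=cv2.fitEllipse(p);print("lid",e,[ray(c,e[0],z).round(4) for z in(.12,.13,.14)])
crop=im[140:205,195:330];cv2.imwrite("pics/c2.png",cv2.resize(crop[:,:,::-1],None,fx=5.9,fy=5.9,interpolation=cv2.INTER_CUBIC))
E
```

```text
lid ((259.162109375, 156.6168212890625), (194.50498962402344, 196.8567352294922), 95.48446655273438) [array([ 0.5395, -0.0881,  0.12  ]), array([ 0.541 , -0.0874,  0.13  ]), array([ 0.5426, -0.0867,  0.14  ])]
```

View pics/c2.png

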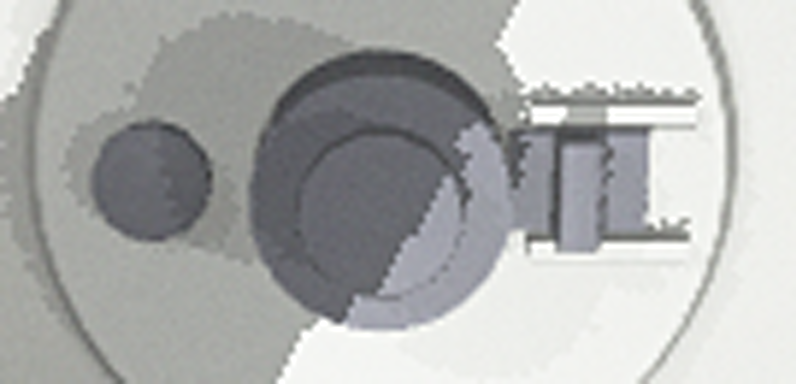

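The crop is clear. The cap top is centred at crop (382,213), full image (259.7,176.1). The thumb top is at crop (581,194), full image (293.5,172.9). The brake is at full image (220.9,170.7).

Run:
```python
from h import *
w,s,t=[dict(np.load(n+".npz")) for n in("w1","scene","top")]
C=[(w,(259.7,176.1)),(t,(301.8,201.3)),(s,(231.1,207.3))]
T=[(w,(293.5,172.9)),(t,(316.3,195.2)),(s,(227,221.8))]
B=(w,(220.9,170.7))
for n,o,z in(("cap",C,.1805),("thumb",T,.1645)):
    print(n,"tri all",tri(o).round(4),"w+t",tri(o[:2]).round(4),"w+s",tri([o[0],o[2]]).round(4));print([ray(c,u,z).round(4) for c,u in o])
k=ray(*C[0],.1805)[:2];th=ray(*T[0],.1645)[:2]
for z in(.1485,.1505,.1545):
    b=ray(*B,z)[:2];d=th-b;print("ang thumb-brake",np.degrees(np.arctan2(d[1],d[0])),np.linalg.norm(b-k))
d=th-k;print("ang",np.degrees(np.arctan2(d[1],d[0])),"dist",np.linalg.norm(d))
# hub ring dark circle in wrist: fit by crop ring points (visible left/right extremes)
for u in((36/5.9+195,172),(733/5.9+195,172)): print(ray(w,u,.1445))
```

```text
cap tri all [ 0.5301 -0.0933  0.1777] w+t [ 0.5292 -0.0931  0.1829] w+s [ 0.5303 -0.0938  0.1785]
[array([ 0.5286, -0.0944,  0.1805]), array([ 0.5297, -0.0923,  0.1805]), array([ 0.5333, -0.0942,  0.1805])]
thumb tri all [ 0.5486 -0.1328  0.1616] w+t [ 0.5479 -0.131   0.171 ] w+s [ 0.5472 -0.1323  0.1586]
[array([ 0.5468, -0.1316,  0.1645]), array([ 0.5492, -0.1329,  0.1645]), array([ 0.5511, -0.1343,  0.1645])]
ang thumb-brake -63.567471615614146 0.049990930276044857
ang thumb-brake -63.850871701093276 0.04968140177468924
ang thumb-brake -64.4234165602546 0.0490747241268398
ang -64.01035648539201 dist 0.04141072943109137
[ 0.49214615 -0.02710525  0.1445    ]
[ 0.55932204 -0.16551473  0.1445    ]
```

Cap top measures about (0.529, -0.094, 0.18) and the slide axis is at -64°. I'll set a 46 mm gap and stand above with one finger over the cap and the other outside the thumb.

Emit:
{"fn": "drive_tool", "kwargs": {"moves": [{"x":4,"y":34,"z":40,"rx":0,"ry":0,"rz":0,"fingers":-0.06},{"x":4,"y":34,"z":80,"rx":0,"ry":0,"rz":0,"fingers":-0.06},{"x":4,"y":34,"z":110,"rx":0,"ry":0,"rz":0,"fingers":-0.06},{"x":4,"y":34,"z":127,"rx":0,"ry":0,"rz":0,"fingers":-0.06},{"x":4,"y":34,"z":127,"rx":0,"ry":0,"rz":0,"fingers":-0.06},{"x":4,"y":34,"z":127,"rx":0,"ry":0,"rz":0,"fingers":-0.06},{"x":4,"y":34,"z":127,"rx":0,"ry":0,"rz":0,"fingers":-0.06}]}}

```text
time_s: 2.95
tool_pos: [0.546, -0.1233, 0.205]
tool_rot: [179.9, -0.1, 26.0]
force: [-0.0, 0.4, 0.0]
grip_width: 0.0465
grasp_force: 0.0
```

Run:
```python
from cell import sensors, vision, env
from h import *
o=sensors.get_obs()
for k in("time_s","tool_pos","tool_rot","force","grip_width"): print(k,np.round(o[k],4))
print(env.tip_extent)
c=vision.read_camera("wrist"); np.savez("w3.npz",**c)
for n,X in(("cap",(.5293,-.0938,.1805)),("thumb",(.5484,-.1330,.1645)),("tcp",o["tool_pos"])): print(n,proj(c,X))
im=cv2.resize(c["image"],(800,600))
cv2.imwrite("pics/w3.png",im[:,:,::-1])
```

```text
time_s 2.95
tool_pos [ 0.546  -0.1233  0.205 ]
tool_rot [ 1.798917e+02 -1.026000e-01  2.600430e+01]
force [-0.0229  0.3598  0.0465]
grip_width 0.0465
0.008
cap [213.37659362 224.70134842]
thumb [272.41412472 216.32755311]
tcp [259.8782696  237.60355048]
```

View pics/w3.png

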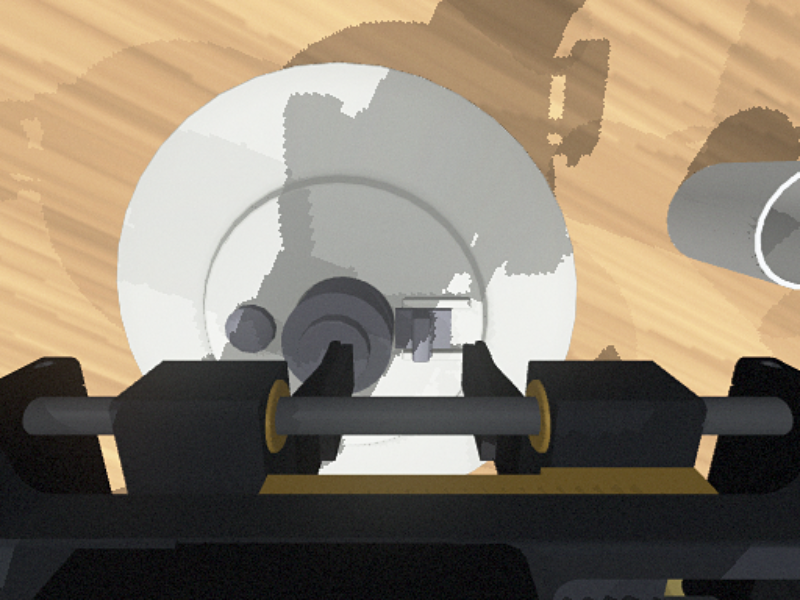

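The wrist view shows the left fingertip over the cap, with its tip near (340,345) in the picture. The right tip is at (475,345), well outside the thumb, which is at (423,340). I'll descend to just short of the knob's earliest possible stop.

Emit:
{"fn": "drive_tool", "kwargs": {"moves": [{"x":-2,"y":0,"z":7,"rx":0,"ry":0,"rz":0,"fingers":-0.06},{"x":-2,"y":0,"z":14,"rx":0,"ry":0,"rz":0,"fingers":-0.06},{"x":-2,"y":0,"z":17,"rx":0,"ry":0,"rz":0,"fingers":-0.06},{"x":-2,"y":0,"z":20,"rx":0,"ry":0,"rz":0,"fingers":-0.06},{"x":-2,"y":0,"z":23,"rx":0,"ry":0,"rz":0,"fingers":-0.06},{"x":-2,"y":0,"z":23,"rx":0,"ry":0,"rz":0,"fingers":-0.06}]}}

```text
time_s: 3.75
tool_pos: [0.5432, -0.1242, 0.1809]
tool_rot: [180.0, 0.0, 26.0]
force: [-1.7, -0.3, 6.3]
grip_width: 0.0461
grasp_force: 2.9
```

Emit:
{"fn": "drive_tool", "kwargs": {"moves": [{"x":0,"y":0,"z":3,"rx":0,"ry":0,"rz":0,"fingers":-0.06},{"x":0,"y":0,"z":6,"rx":0,"ry":0,"rz":0,"fingers":-0.06},{"x":0,"y":0,"z":9,"rx":0,"ry":0,"rz":0,"fingers":-0.06},{"x":0,"y":0,"z":12,"rx":0,"ry":0,"rz":0,"fingers":-0.06},{"x":0,"y":0,"z":15,"rx":0,"ry":0,"rz":0,"fingers":-0.06},{"x":0,"y":0,"z":15,"rx":0,"ry":0,"rz":0,"fingers":-0.06},{"x":0,"y":0,"z":15,"rx":0,"ry":0,"rz":0,"fingers":-0.06}]}}

```text
time_s: 4.62
tool_pos: [0.5433, -0.1242, 0.1669]
tool_rot: [180.0, 0.0, 26.0]
force: [-4.1, -0.2, 9.3]
grip_width: 0.0461
grasp_force: 5.0
```

Emit:
{"fn": "drive_tool", "kwargs": {"moves": [{"x":0,"y":0,"z":3,"rx":0,"ry":0,"rz":0,"fingers":-0.06},{"x":0,"y":0,"z":6,"rx":0,"ry":0,"rz":0,"fingers":-0.06},{"x":0,"y":0,"z":8,"rx":0,"ry":0,"rz":0,"fingers":-0.06},{"x":0,"y":0,"z":8,"rx":0,"ry":0,"rz":0,"fingers":-0.06},{"x":0,"y":0,"z":8,"rx":0,"ry":0,"rz":0,"fingers":-0.06}]}}

```text
time_s: 5.25
tool_pos: [0.5434, -0.1242, 0.1593]
tool_rot: [179.9, 0.0, 26.0]
force: [-4.6, -0.1, 11.4]
grip_width: 0.0457
grasp_force: 6.1
```

Emit:
{"fn": "drive_tool", "kwargs": {"moves": [{"x":0,"y":0,"z":1,"rx":0,"ry":0,"rz":0,"fingers":-0.06},{"x":0,"y":0,"z":2,"rx":0,"ry":0,"rz":0,"fingers":-0.06},{"x":0,"y":0,"z":2,"rx":0,"ry":0,"rz":0,"fingers":-0.06}]}}

```text
time_s: 5.62
tool_pos: [0.5434, -0.1242, 0.1574]
tool_rot: [179.9, 0.0, 26.0]
force: [-4.3, -0.5, 13.4]
grip_width: 0.0461
grasp_force: 6.4
```

Emit:
{"fn": "drive_tool", "kwargs": {"moves": [{"x":0,"y":0,"z":1,"rx":0,"ry":0,"rz":0,"fingers":-0.06},{"x":0,"y":0,"z":1,"rx":0,"ry":0,"rz":0,"fingers":-0.06}]}}

```text
time_s: 5.88
tool_pos: [0.5434, -0.1242, 0.1566]
tool_rot: [179.9, 0.0, 26.0]
force: [-4.7, 0.1, 13.1]
grip_width: 0.0461
grasp_force: 6.7
```

Emit:
{"fn": "drive_tool", "kwargs": {"moves": [{"x":0,"y":0,"z":1,"rx":0,"ry":0,"rz":0,"fingers":-0.06},{"x":0,"y":0,"z":1,"rx":0,"ry":0,"rz":0,"fingers":-0.06}]}}

```text
time_s: 6.12
tool_pos: [0.5435, -0.1243, 0.1564]
tool_rot: [179.9, 0.0, 26.0]
force: [-6.0, -0.2, 17.3]
grip_width: 0.0461
grasp_force: 8.8
```

The stop is felt: 4 N more for only 0.2 mm. I'll press one more millimetre, then begin closing and sliding together so the pressing finger barely moves on the cap.

Emit:
{"fn": "drive_tool", "kwargs": {"moves": [{"x":0,"y":0,"z":1,"rx":0,"ry":0,"rz":0,"fingers":-0.06},{"x":0,"y":0,"z":1,"rx":0,"ry":0,"rz":0,"fingers":-0.06}], "force": 12}}

```text
time_s: 6.38
tool_pos: [0.5436, -0.1243, 0.1563]
tool_rot: [179.9, 0.0, 26.0]
force: [-7.8, 0.1, 22.4]
grip_width: 0.0462
grasp_force: 11.0
```

Emit:
{"fn": "drive_tool", "kwargs": {"moves": [{"x":0,"y":-1,"z":0,"rx":0,"ry":0,"rz":0,"fingers":-0.02},{"x":0,"y":-2,"z":0,"rx":0,"ry":0,"rz":0,"fingers":0.02},{"x":0,"y":-3,"z":0,"rx":0,"ry":0,"rz":0,"fingers":0.06},{"x":0,"y":-3,"z":0,"rx":0,"ry":0,"rz":0,"fingers":0.06}], "force": 12}}

```text
time_s: 6.88
tool_pos: [0.5425, -0.122, 0.1563]
tool_rot: [179.8, -0.0, 26.0]
force: [-7.2, -0.0, 21.8]
grip_width: 0.041
grasp_force: 10.8
```

Emit:
{"fn": "drive_tool", "kwargs": {"moves": [{"x":0,"y":-1,"z":0,"rx":0,"ry":0,"rz":0,"fingers":0.09},{"x":0,"y":-2,"z":0,"rx":0,"ry":0,"rz":0,"fingers":0.12},{"x":0,"y":-3,"z":0,"rx":0,"ry":0,"rz":0,"fingers":0.15},{"x":0,"y":-4,"z":0,"rx":0,"ry":0,"rz":0,"fingers":0.18},{"x":0,"y":-4,"z":0,"rx":0,"ry":0,"rz":0,"fingers":0.18}]}}

```text
time_s: 7.5
tool_pos: [0.5412, -0.1195, 0.1564]
tool_rot: [179.7, -0.0, 26.0]
force: [-7.0, -1.7, 19.9]
grip_width: 0.0357
grasp_force: 10.3
```

Emit:
{"fn": "drive_tool", "kwargs": {"moves": [{"x":0,"y":-1,"z":0,"rx":0,"ry":0,"rz":0,"fingers":0.21},{"x":0,"y":-2,"z":0,"rx":0,"ry":0,"rz":0,"fingers":0.24},{"x":0,"y":-3,"z":0,"rx":0,"ry":0,"rz":0,"fingers":0.26},{"x":0,"y":-3,"z":0,"rx":0,"ry":0,"rz":0,"fingers":0.26}]}}

```text
time_s: 8.0
tool_pos: [0.5404, -0.1178, 0.1565]
tool_rot: [179.6, -0.1, 25.9]
force: [-4.4, -4.5, 19.1]
grip_width: 0.0321
grasp_force: 10.5
```

Emit:
{"fn": "drive_tool", "kwargs": {"moves": [{"x":0,"y":-1,"z":0,"rx":0,"ry":0,"rz":0,"fingers":0.26},{"x":0,"y":-2,"z":0,"rx":0,"ry":0,"rz":0,"fingers":0.26},{"x":0,"y":-3,"z":0,"rx":0,"ry":0,"rz":0,"fingers":0.26},{"x":0,"y":-3,"z":0,"rx":0,"ry":0,"rz":0,"fingers":0.26}]}}

```text
time_s: 8.5
tool_pos: [0.5401, -0.1175, 0.1566]
tool_rot: [179.4, -0.1, 25.8]
force: [-1.6, -7.8, 16.6]
grip_width: 0.0322
grasp_force: 9.2
```

Emit:
{"fn": "drive_tool", "kwargs": {"moves": [{"x":0,"y":-1,"z":0,"rx":0,"ry":0,"rz":0,"fingers":0.26},{"x":0,"y":-2,"z":0,"rx":0,"ry":0,"rz":0,"fingers":0.26},{"x":0,"y":-2,"z":0,"rx":0,"ry":0,"rz":0,"fingers":0.26}]}}

```text
time_s: 8.88
tool_pos: [0.5399, -0.1172, 0.1568]
tool_rot: [179.3, -0.2, 25.8]
force: [0.2, -10.4, 15.3]
grip_width: 0.0325
grasp_force: 8.4
```

The catch now resists at about 9 N with the tool about 26 mm from the knob axis. I'll check whether that is the end stop or the tongue butting against the knob.

Run:
```python
from cell import sensors, vision
from h import *
c=vision.read_camera("wrist"); np.savez("w4.npz",**c)
im=c["image"][170:330,150:360]
cv2.imwrite("pics/w4.png",cv2.resize(im[:,:,::-1],None,fx=3.7,fy=3.7,interpolation=cv2.INTER_CUBIC))
for n in("scene","top"): np.savez(n+"4.npz",**vision.read_camera(n))
print(sensors.get_obs()["force"],proj(c,(.5293,-.0938,.1485)))
```

```text
[  0.49877254 -10.52365343  14.21035733] [221.08489218 231.26697627]
```

View pics/w4.png

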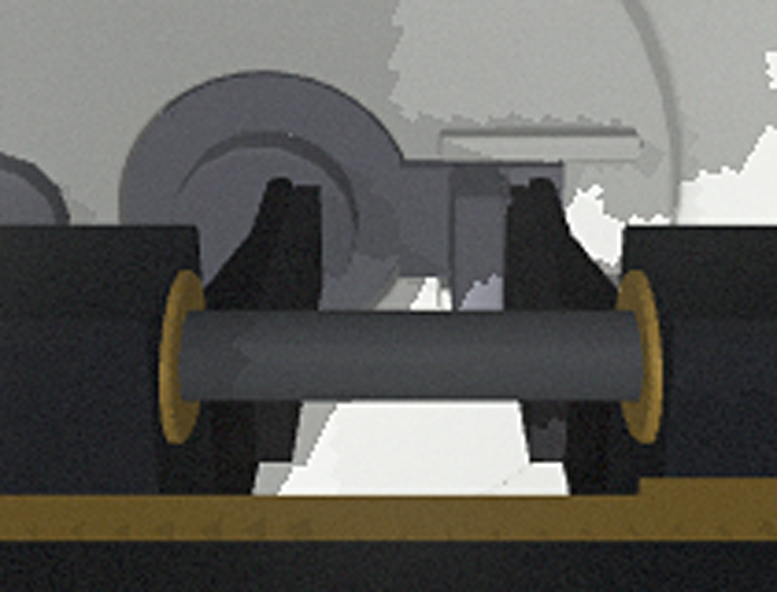

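The crop shows the right finger on the thumb at crop (510,200), the left finger on the cap, and the tongue's end at (400,160) already reaching over the ledge's rim. The measured finger positions show that the pressing finger has not slid at all on the cap, so friction is holding it and this is not a stop. I'll restore the press and finish by closing the fingers.

Emit:
{"fn": "drive_tool", "kwargs": {"moves": [{"x":0,"y":0,"z":0.5,"rx":0,"ry":0,"rz":0,"fingers":0.26},{"x":0,"y":1,"z":1,"rx":0,"ry":0,"rz":0,"fingers":0.29},{"x":0,"y":1,"z":1,"rx":0,"ry":0,"rz":0,"fingers":0.31},{"x":0,"y":1,"z":1,"rx":0,"ry":0,"rz":0,"fingers":0.31}]}}

```text
time_s: 9.52
tool_pos: [0.5397, -0.1166, 0.1565]
tool_rot: [179.4, -0.1, 25.8]
force: [-3.6, -9.0, 20.5]
grip_width: 0.0301
grasp_force: 11.0
```

Emit:
{"fn": "drive_tool", "kwargs": {"moves": [{"x":0,"y":0,"z":0,"rx":0,"ry":0,"rz":0,"fingers":0.34},{"x":0,"y":0,"z":0,"rx":0,"ry":0,"rz":0,"fingers":0.37},{"x":0,"y":0,"z":0,"rx":0,"ry":0,"rz":0,"fingers":0.37}]}}

```text
time_s: 9.9
tool_pos: [0.5393, -0.1156, 0.1564]
tool_rot: [179.5, -0.1, 25.9]
force: [-4.1, -6.0, 21.9]
grip_width: 0.0274
grasp_force: 11.5
```

Emit:
{"fn": "drive_tool", "kwargs": {"moves": [{"x":0,"y":0,"z":0,"rx":0,"ry":0,"rz":0,"fingers":0.4},{"x":0,"y":0,"z":0,"rx":0,"ry":0,"rz":0,"fingers":0.42},{"x":0,"y":0,"z":0,"rx":0,"ry":0,"rz":0,"fingers":0.42}]}}

```text
time_s: 10.28
tool_pos: [0.5389, -0.1147, 0.1563]
tool_rot: [179.6, -0.1, 25.9]
force: [-5.6, -5.0, 24.0]
grip_width: 0.0255
grasp_force: 12.0
```

Emit:
{"fn": "drive_tool", "kwargs": {"moves": [{"x":0,"y":0,"z":0,"rx":0,"ry":0,"rz":0,"fingers":0.45},{"x":0,"y":0,"z":0,"rx":0,"ry":0,"rz":0,"fingers":0.48},{"x":0,"y":0,"z":0,"rx":0,"ry":0,"rz":0,"fingers":0.48}]}}

```text
time_s: 10.65
tool_pos: [0.5392, -0.115, 0.1564]
tool_rot: [179.5, -0.1, 25.9]
force: [-6.0, -5.6, 23.1]
grip_width: 0.0236
grasp_force: 14.4
```

Emit:
{"fn": "drive_tool", "kwargs": {"moves": [{"x":0,"y":0,"z":0,"rx":0,"ry":0,"rz":0,"fingers":0.5},{"x":0,"y":0,"z":0,"rx":0,"ry":0,"rz":0,"fingers":0.53},{"x":0,"y":0,"z":0,"rx":0,"ry":0,"rz":0,"fingers":0.53}]}}

```text
time_s: 11.02
tool_pos: [0.5392, -0.1151, 0.1564]
tool_rot: [179.5, -0.1, 25.9]
force: [-5.7, -5.9, 22.5]
grip_width: 0.0239
grasp_force: 14.4
```

The fingers have stalled with the catch on its end stop. I'll back the fingers off, ease off the press, and lift.

Emit:
{"fn": "drive_tool", "kwargs": {"moves": [{"x":0,"y":2,"z":0,"rx":0,"ry":0,"rz":0,"fingers":0.4},{"x":0,"y":4,"z":0,"rx":0,"ry":0,"rz":0,"fingers":0.3},{"x":0,"y":6,"z":-1,"rx":0,"ry":0,"rz":0,"fingers":0.25},{"x":0,"y":6,"z":-3,"rx":0,"ry":0,"rz":0,"fingers":0.25},{"x":0,"y":6,"z":-5,"rx":0,"ry":0,"rz":0,"fingers":0.25},{"x":0,"y":6,"z":-8,"rx":0,"ry":0,"rz":0,"fingers":0.25}]}}

```text
time_s: 11.78
tool_pos: [0.5406, -0.1183, 0.1607]
tool_rot: [179.8, -0.1, 26.0]
force: [0.9, -2.6, 3.0]
grip_width: 0.0324
grasp_force: 1.5
```

Emit:
{"fn": "drive_tool", "kwargs": {"moves": [{"x":0,"y":0,"z":-10,"rx":0,"ry":0,"rz":0,"fingers":0.25},{"x":0,"y":0,"z":-30,"rx":0,"ry":0,"rz":0,"fingers":0.25},{"x":0,"y":0,"z":-60,"rx":0,"ry":0,"rz":0,"fingers":0.25},{"x":0,"y":-20,"z":-100,"rx":0,"ry":0,"rz":0,"fingers":0.25},{"x":0,"y":-30,"z":-125,"rx":0,"ry":0,"rz":0,"fingers":0.25},{"x":0,"y":-30,"z":-125,"rx":0,"ry":0,"rz":0,"fingers":0.25},{"x":0,"y":-30,"z":-125,"rx":0,"ry":0,"rz":0,"fingers":0.25}]}}

```text
time_s: 12.65
tool_pos: [0.5262, -0.0901, 0.2833]
tool_rot: [-179.9, 0.1, 26.0]
force: [0.4, -0.1, -0.4]
grip_width: 0.0326
grasp_force: 0.0
```

Run:
```python
from cell import sensors, vision
from h import *
o=sensors.get_obs();print(o["time_s"],o["tool_pos"],o["force"])
c=vision.read_camera("wrist"); np.savez("w5.npz",**c)
im=c["image"][90:250,150:360]
cv2.imwrite("pics/w5.png",cv2.resize(im[:,:,::-1],None,fx=3.7,fy=3.7,interpolation=cv2.INTER_CUBIC))
print(proj(c,(.5293,-.0938,.1505)),proj(c,(.5293,-.0938,.1805)))
```

```text
12.65 [ 0.52618845 -0.09008499  0.28331456] [ 0.36828942 -0.12735133 -0.39785091]
[264.64784736 181.50567378] [265.02556433 189.30244628]
```

View pics/w5.png

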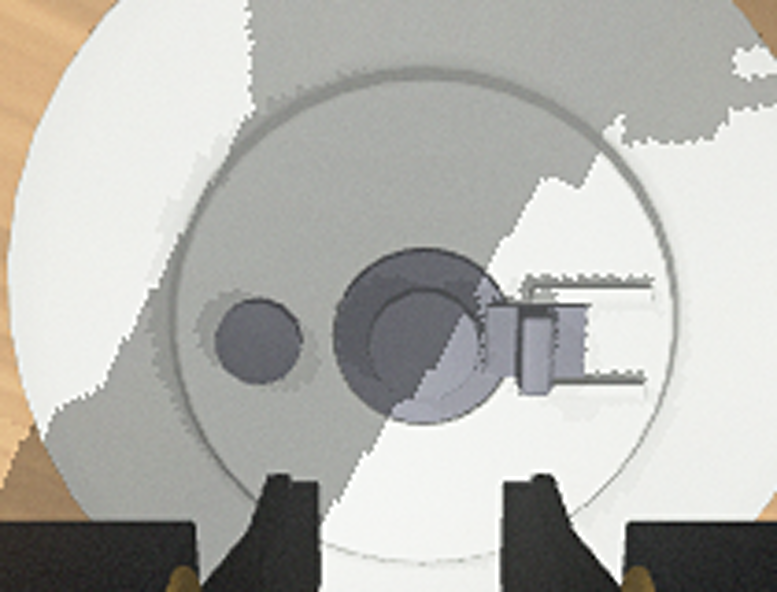

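The picture shows the knob flush, the tongue over the ledge right up to the cap (487,340), and the thumb about 31.6 mm from the axis, so the catch is fully in. The knob's centre is where predicted, so the spinner hasn't moved. Handing in.

```bash
python3 -c "
from cell import workorder
print(workorder.sign_off())"
```

```text
the job is handed in; nothing more can be done
None
```

I pushed the pump knob down to its stop and slid the catch fully in over its ledge; after I let go, the camera showed the knob still trapped and the spinner where it stood. The highest push reading I saw was about 25 N against the 40 N limit, and the job was handed in at about 13 s; sign-off gave no verdict.

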